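Hang the guard door back on the label cutter

TASK

Lift the yellow-framed guard door out of its wooden stand and, holding it so that it stands wide open (roughly square to the machine's front), lower both of its hinge knuckles gently onto the two hinge pins of the grey label cutter until it sits fully down. Then swing it shut against the rubber buffers and let go. The hinge leaf may be a few millimetres off its proper place, so feel for the pins and never press hard, and leave the two loose tape rolls where they are.

Things in the scene. Friction and masses are not known exactly. Their poses are not given: they have to be found in the camera images.
- cutter: Fixed grey bench label cutter, housing 150 (x) by 130 (y) by 160 mm high. Origin: centre of its underside, on the table; z up. Its open front bay looks along its -x, towards the robot; front face at x = -75 mm. A steel hinge leaf on its +y side carries two equal upright brass pins, one above the other on one vertical line, in front of the +y front edge.
- hinge_nominal (a point): Nominal hinge line at the lower pin's shoulder, 50 mm above the table; x = -92, y = 85 mm in the cutter's frame, same axes. The leaf sits in screw slots: the real pins stand up to 5 mm off this point along the cutter's x and up to 5 mm along its y (clamped; not shown by the reading). Pins 9 mm diameter, 18 mm long, 1.5 mm chamfer; lower tip 68 mm above the table.
- upper_shoulder (a point): Same nominal line at the upper pin's shoulder, 130 mm above the table; upper tip at 148 mm. Each shoulder is the top of an 8 mm thick arm, an 18 mm disc round the pin. The upper arm blocks the lower knuckle from far above: bring the door in from the front (cutter's -x) with its origin 52 to 75 mm above the table, then lower it.
- buffers (a point): Midway between two black rubber buffers on the cutter's front (at z = 50 and 148 mm), in the plane of their faces: x = -87, y = -49, z = 90 mm in the cutter's frame. The panel's inner face rests on them when the door is shut.
- door: Loose upright guard door, 0.25 to 0.5 kg: yellow frame, clear window, black grip tab on top. Origin: on the knuckle axis, level with the panel's bottom edge; z up; x along the panel to the free edge (panel x = 25 to 140, z = 0 to 140 mm, 8 mm thick, centred on y = 0). Hung fully down, the origin is 30 mm above the table; with knuckles just on the pin tips, 48 mm.
- knuckle_low (a point): Centre of the lower knuckle's bottom end, z = 20 mm in the door's frame, on its z axis. The two steel knuckles are tubes, 18 mm outside, 11.5 mm bore, open at both ends, from z = 20 to 42 and from 100 to 122 mm; each comes to rest on its pin's shoulder.
- door_tab (a point): Grip point on the black tab on the door's top edge: x = 72, z = 162 mm in the door's frame, same axes. The tab is 40 mm long (x), 14 mm thick (y), from z = 140 to 176 mm, nearly above the centre of mass.
- door_edge (a point): Middle of the free edge: x = 140, z = 70 mm in the door's frame. Shut, the door's x points along the cutter's -y (its y along the cutter's +x); open by 90 degrees, along the cutter's -x. The hung door swings with little friction and stays where it is left.
- stand: Fixed wooden stand, 110 by 64 mm, 42 mm high, with a slot along its x, 10.5 mm wide, floor 10 mm above the table, in which the door's bottom edge stands at the start, door upright, its x along the stand's -x. Origin: centre of its underside. Lift the door 35 mm or more to clear it.
- tape: Loose beige tape roll lying flat, 96 mm diameter, 45 mm high; bystander. Origin: centre of its underside.
- teal_roll: Loose narrow teal tape roll lying flat, 60 mm diameter, 15 mm high; bystander. Origin: centre of its underside.

How it is judged:
By the outcome, as a careful person would: the job done as asked, in the order asked, and still so for the second after the job is handed in, with the robot touching nothing.
It also fails if it takes over 67 s, if anything falls off the work surface, if the arm or the gripper's body presses on something with over 40 N, if the wrist force passes 120 N, or if a joint passes its speed limit or range.

ROBOT

A 6-joint arm with a two-finger parallel gripper is mounted at the origin on a cart in front of the work surface, level with it; the furniture and walls round the work are solid. World frame = base frame: x ahead of the robot, y to its left, z up, the work surface at z = 0. Lengths are in m, angles in degrees, forces in N, time in s.
With the tool pointing down it reaches from about 0.25 to 0.725 m from the base axis. Payload 9.7 kg.
Tool frame: the origin (TCP) lies between the finger pads; the fingertips stand 19 mm ahead of it and the grasp point (between the pads) is the TCP; x points along the fingers, y is the direction in which the jaws open and shut, and the axes are right-handed (so a half turn about x gives the same grasp; the last joint's range is limited). The gripper opens to 85 mm and grips with 20 to 120 N. Pads are 22 mm wide; open, the fingers measure 114 mm over their backs; the gripper's body (76 mm by 85 mm) begins 54 mm behind the grasp point. The pads swing forward as they close: fully open they stand 13 mm farther back than shut.
Start: joints at [-64.515, 4.979, 10.078, 95.1, 0, 90], TCP at [0.237, -0.496, 0.25] pointing down, gripper open.
Joint ranges: [-179.16, 179.16], [-48.56, 103.87], [-65.8, 70.77], [-126.05, 130.52], [-82.76, 87.17], [-180, 180]. Speed limits (degrees/s): [127.2, 127.2, 147.25, 180, 180, 180].

INTERFACE

Orientations are given as [roll, pitch, yaw] about the fixed x, y, z axes, in that order (R = Rz(yaw) Ry(pitch) Rx(roll)).
In Python, from workcell import bot gives the robot as it stands. The module is installed in compiled form; this text tells all that it offers.
- The arm moves only by the shell command python3 -m handwheel 'ROWS' [FORCE]. ROWS is JSON, a list of rows, each a list of 7 numbers: the turn, a rotation vector about the tool's x, y, z in degrees, then the shift along the tool's x, y, z in m, then the closure, from -1 (fully open) to 1 (shut), so that 0 is half open. In form: [[ax, ay, az, dx, dy, dz, fingers], ...]. A call has 1 to 20 rows; each row is the pose to reach, as a shift and turn from the pose commanded when the call began, along the tool's axes at that moment; what a row does not reach only later rows make up. A row lasts 1/8 s, in which the tool goes at most 62.5 mm and 10.7 degrees, less where a joint would pass 70% of its speed; a pose out of reach is approached as far as the arm can. A call with a gripper value outside its range is refused whole. The fingers move at their own pace and stop on an object; FORCE is the grip in N (left out, the last holds). Time passes only in rows, so rows that repeat a pose let the fingers close. It gives the time, the measured TCP pose, the force and the opening at its end, in the units of the state.
- bot.get_obs(): the state, without advancing time (a new reading comes with each control period).
- bot.camera(name): name is "scene" or "side" or "wrist"; returns a dict with "frame" (384x512x3 uint8, red, green, blue), "fx", "fy", "cx", "cy" (pixels), "R" (3x3) and "t" (3): a world point X has camera coordinates R X + t; the wrist camera has in their place "tool_from_camera" (4x4, takes a point from camera to tool coordinates, whose origin is the TCP and whose axes are the tool frame's). Camera axes: x right, y down, z forward; pixel columns grow to the right and rows downward; lengths in m; the calibration is good to about 2 mm. The wrist camera is an equidistant fisheye: a pixel r from the principal point sees the ray r / f radians off the axis. A picture is of the moment at which its call begins: read the wrist's pose just before it. There is no depth.
- bot.job_done(): hands the job in, once; it reports no verdict.
Trained networks look in a picture, given as the dict that the camera call returned (one of the last four; its "shot" number tells which), for a name from the list of things; names that differ only in an ending like _2 or _b are one class to them, and where a whole thing is asked for, a point or a joint stands for the part that bears it (a point fixed in the world has none). Each returns a list of dicts, best first, with "conf" (0 to 1); they miss things now and then, are a little off and sometimes report something else, mostly with a low value. They report only what shows in the picture. A call takes as long as a camera call.
- bot.look_for(name, picture): "bbox" ([left, top, width, height] as shares, 0 to 1, of the picture: columns of its width, rows of its height, round what is visible of it).
- bot.tip_of(name, picture): "centre" ([column, row] as shares, 0 to 1, of the picture: columns of its width, rows of its height: a listed point, or the origin of a listed thing).
The state is a dict: "time": time; "q": joint angles; "qd": joint speeds; "joint_efforts": joint torques, N m; "ee_pos": TCP position; "tcp_rot": TCP orientation; "wrist_force": force on the tool from outside, world axes, zero at the start; "torque": the same for the moment, N m; "opening": finger opening in m.
Only numpy, scipy, OpenCV 4.12 (cv2) and the standard library are available. Lean on these libraries where they do the work, as an engineer would, in place of code of your own. Each camera call takes 0.05 s, during which the arm holds its last target.

## Working session

There is one attempt and no reset: what is moved stays moved. The work goes in short steps, Python scripts to look and compute and a shell command to move; the robot and the scene stay as the last step left them, time stands still between calls to the robot, and variables do not carry over. Pictures are saved under pics/ and viewed, and the job is handed in when it is done.

```bash
mkdir -p pics; cat > h.py <<'E'
from workcell import bot
import cv2, numpy as np
def save(p,n): cv2.imwrite('pics/'+n+'.png',cv2.cvtColor(p['frame'],cv2.COLOR_RGB2BGR))
E
python3 - <<'E'
from h import *
o=bot.get_obs()
print({k:np.round(v,4).tolist() for k,v in o.items()})
for c in ['scene','side','wrist']:
    p=bot.camera(c); save(p,c+'0')
    print(c,[p[k] for k in('fx','fy','cx','cy')]); print(p.get('R'),p.get('t'),p.get('tool_from_camera'))
    for n in ['cutter','hinge_nominal','upper_shoulder','buffers','door','knuckle_low','door_tab','door_edge','stand','tape','teal_roll']:
        try:
            r=bot.tip_of(n,p)[:2]; print(n,[(np.round(np.array(a['centre'])*[512,384],1).tolist(),round(a['conf'],2)) for a in r])
        except Exception as e: print(n,e)
E
```

```text
{'time': 0.0, 'q': [-64.5149, 5.0104, 10.033, 95.0974, 0.0004, 90.0005], 'qd': [-0.0227, -0.036, 0.0493, -0.0145, -0.0874, 0.0684], 'joint_efforts': [0.0013, -52.0383, 46.4807, 0.0161, 0.0, 0.0], 'ee_pos': [0.2366, -0.4963, 0.2496], 'tcp_rot': [-90.2923, 89.9251, 115.1923], 'wrist_force': [0.5011, 0.1946, 0.1969], 'torque': [0.0042, 0.0352, -0.053], 'opening': 0.0853}
scene [390.61071334520943, 390.61071334520943, 250.93886142071153, 190.00890139138065]
[[-0.57686914 -0.81676413  0.01087915]
 [-0.5199044   0.35686359 -0.77611068]
 [ 0.63001699 -0.45337042 -0.63050286]] [0.48924553 0.32937798 1.02455647] None
cutter [([216.4, 208.4], 0.81)]
hinge_nominal [([217.2, 223.2], 0.96)]
upper_shoulder [([219.5, 206.7], 0.87)]
buffers [([248.6, 194.1], 0.91)]
door [([312.3, 186.9], 0.68)]
knuckle_low [([311.5, 182.6], 0.67)]
door_tab [([334.1, 160.5], 0.75), ([344.4, 189.3], 0.32)]
door_edge []
stand []
tape [([198.0, 282.9], 0.9)]
teal_roll [([278.3, 174.2], 0.66)]
side [348.3913474797085, 348.3913474797085, 253.61846560191714, 188.44437621145423]
[[ 0.99930261 -0.031223    0.02047949]
 [-0.0
[... 408 characters left out ...]
[([216.1, 250.9], 0.69)]
door_edge [([186.4, 284.3], 0.6)]
stand [([214.4, 298.9], 0.75), ([216.5, 254.5], 0.68)]
tape [([275.3, 202.7], 0.64), ([212.1, 162.2], 0.58)]
teal_roll [([300.5, 277.1], 0.77)]
wrist [297.3186396354542, 297.3186396354542, 255.60241804917365, 192.48499342634267]
None None [[-1.58471644e-04 -3.01992615e-01  9.53310251e-01 -1.22640622e-01]
 [ 9.99999958e-01 -2.78343433e-04  7.80585084e-05  1.74959177e-04]
 [ 2.41774555e-04  9.53310224e-01  3.01992647e-01 -7.80660640e-02]
 [ 0.00000000e+00  0.00000000e+00  0.00000000e+00  1.00000000e+00]]
cutter []
hinge_nominal []
upper_shoulder []
buffers []
door []
knuckle_low []
door_tab []
door_edge []
stand []
tape []
teal_roll []
```

View pics/scene0.png

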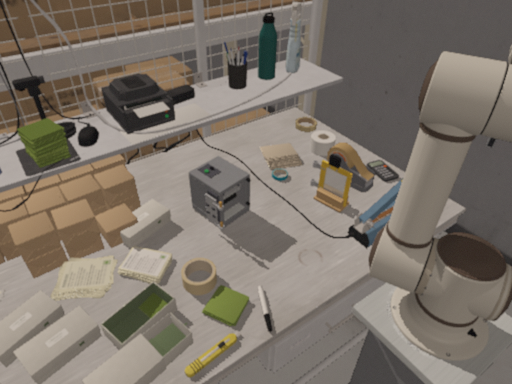

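View pics/side0.png

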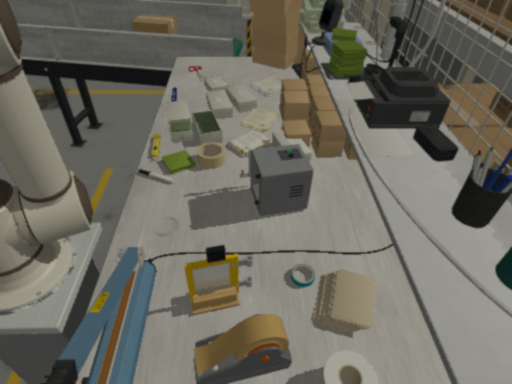

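View pics/wrist0.png

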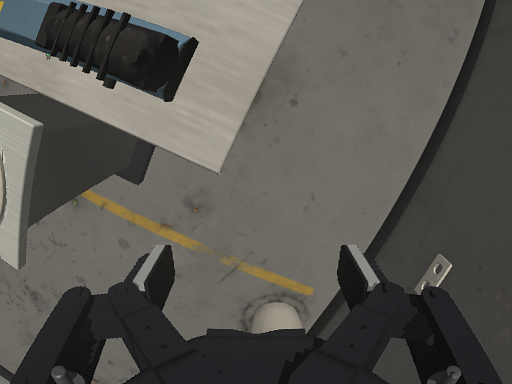

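Scene picture: door in its stand at about (335,185), cutter at (220,190), beige roll at (198,280), teal roll at (280,175). Side picture: tab at (216,252), knuckles on the right at x≈248. The wrist camera sees none of the work yet. Next I'll triangulate.

```bash
cat >> h.py <<'E'
from scipy.optimize import least_squares
from scipy.spatial.transform import Rotation as Ro
def proj(p,X):
    c=p['R']@np.asarray(X)+p['t']; return np.array([p['fx']*c[0]/c[2]+p['cx'],p['fy']*c[1]/c[2]+p['cy']])
def onz(p,uv,z):
    d=np.array([(uv[0]-p['cx'])/p['fx'],(uv[1]-p['cy'])/p['fy'],1]); R=np.array(p['R']);o=-R.T@p['t'];d=R.T@d
    return o+d*(z-o[2])/d[2]
def tri(l):
    f=lambda X: np.concatenate([proj(p,X)-uv for p,uv in l])
    r=least_squares(f,[.5,0,.1]); return r.x,r.fun
def crop(p,n,x0,y0,w,h,s):
    im=cv2.cvtColor(p['frame'],cv2.COLOR_RGB2BGR)[y0:y0+h,x0:x0+w]; cv2.imwrite('pics/'+n+'.png',cv2.resize(im,None,fx=s,fy=s,interpolation=cv2.INTER_CUBIC))
E
python3 - <<'E'
from h import *
s=bot.camera('scene');d=bot.camera('side')
print('tab',tri([(s,[334.1,160.5]),(d,[216.1,250.9])]))
print('knl',tri([(s,[311.5,182.6]),(d,[248.3,284.8])]))
print('cut',onz(s,[216.4,208.4],0),onz(d,[277.5,198.4],0))
print('hinge',onz(s,[217.2,223.2],.05),onz(d,[244.6,170.7],.05),'up',onz(s,[219.5,206.7],.13),onz(d,[240.9,148.5],.13))
print('buf',onz(s,[248.6,194.1],.09),onz(d,[252.9,190.7],.09))
print('teal',onz(s,[278.3,174.2],0),onz(d,[300.5,277.1],0))
print('tape',onz(s,[198,282.9],0),onz(d,[212.1,162.2],0))
print('stand',onz(d,[214.4,298.9],0))
crop(s,'s_cut',170,140,100,100,6);crop(s,'s_door',290,140,80,80,7)
crop(d,'d_cut',220,120,110,110,5);crop(d,'d_door',170,230,100,90,6)
E
```

```text
tab (array([ 0.50508291, -0.08659503,  0.17088937]), array([-0.2541513 , -0.14784147, -0.15826296,  0.09882537]))
knl (array([ 0.57582716, -0.07815899,  0.03381328]), array([ 1.11197411,  0.68285829,  0.71929935, -0.4670858 ]))
cut [ 6.88908670e-01  2.57695547e-01 -1.11022302e-16] [0.67341819 0.2554507  0.        ]
hinge [0.5793813  0.31879413 0.05      ] [0.57016973 0.33368976 0.05      ] up [0.56239478 0.3171566  0.13      ] [0.55857558 0.34329275 0.13      ]
buf [0.60081374 0.18511181 0.09      ] [0.59197475 0.19190899 0.09      ]
teal [ 7.22741317e-01 -3.99283229e-02  1.11022302e-16] [ 0.70768439 -0.03722047  0.        ]
tape [0.44964324 0.46356822 0.        ] [0.45637731 0.44560531 0.        ]
stand [ 0.49312433 -0.09466515  0.        ]
```

```bash
python3 - <<'E'
import cv2,numpy as np
a=[cv2.resize(cv2.imread(f'pics/{n}.png'),(400,300)) if 0 else cv2.resize(cv2.imread(f'pics/{n}.png'),(390,390)) for n in['s_cut','s_door']]
cv2.imwrite('pics/m1.png',np.hstack(a))
a=[cv2.resize(cv2.imread(f'pics/{n}.png'),(390,390)) for n in['d_cut','d_door']]
cv2.imwrite('pics/m2.png',np.hstack(a))
E
```

```text
(no output)
```

View pics/m1.png

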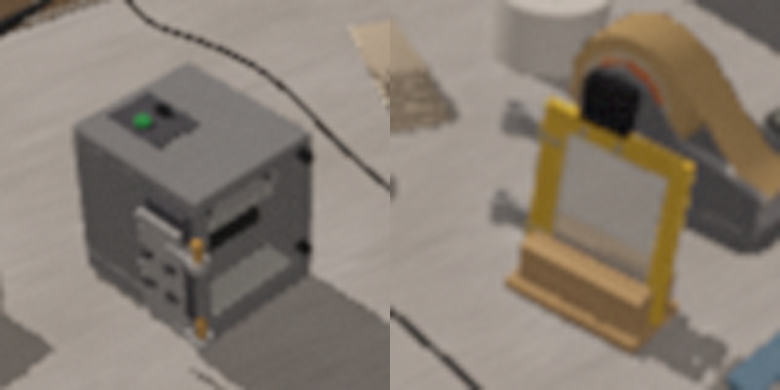

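View pics/m2.png

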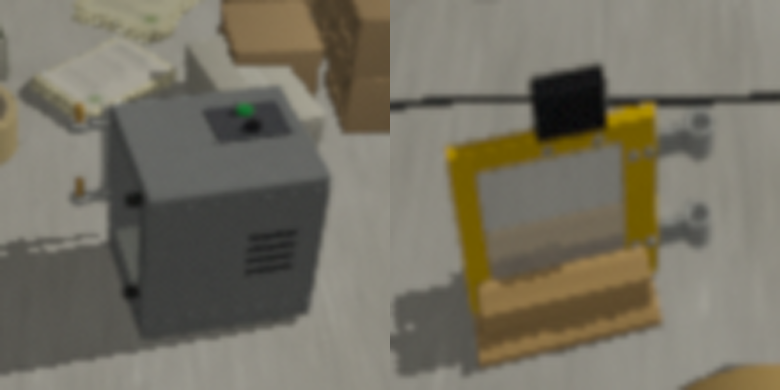

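Pins, buffers and door outline are clear in both views. I'll fit the cutter, pin and door poses from these corners.

```bash
cat > fit.py <<'E'
from h import *
s=bot.camera('scene');d=bot.camera('side')
sc=lambda a,x0,y0,w: ((np.array(a)+.5)*w/390-.5+[x0,y0])
SC=lambda *a: sc(a,170,140,100); DC=lambda *a: sc(a,220,120,110)
def dd(*a): return np.array([(a[0]+.5)*100/390-.5+170,(a[1]+.5)*90/390-.5+230])
SD=lambda *a: sc(a,290,140,80)
def fit(obs,x0):
    def f(v):
        c,n=np.cos(v[2]),np.sin(v[2]); r=[]
        for p,X,uv in obs:
            W=[v[0]+c*X[0]-n*X[1],v[1]+n*X[0]+c*X[1],X[2]+(v[3] if len(v)>3 else 0)]
            r.append(proj(p,W)-uv)
        return np.concatenate(r)
    r=least_squares(f,x0,loss='soft_l1'); return r.x,np.round(f(r.x).reshape(-1,2),1)
a,b,h=.075,.065,.16
obs=[(s,(a,b,h),SC(75,128)),(s,(a,-b,h),SC(190,65)),(s,(-a,b,h),SC(200,205)),(s,(-a,-b,h),SC(312,133)),(s,(-a,-b,0),SC(308,283)),
(d,(-a,b,h),DC(108,105)),(d,(-a,-b,h),DC(145,200)),(d,(a,-b,h),DC(328,180)),(d,(a,b,h),DC(278,88)),(d,(-a,-b,0),DC(145,338)),(d,(a,-b,0),DC(305,315)),
(s,(-.087,-.049,.148),SC(306,155)),(s,(-.087,-.049,.05),SC(303,247)),(d,(-.085,-.049,.148),DC(133,199)),(d,(-.085,-.049,.05),DC(129,292))]
c,r=fit(obs,[.69,.25,0]); print('cutter',c[:2],np.degrees(c[2]));print(r.tolist())
# pins line
obs=[(s,(0,0,.139),SC(197,247)),(s,(0,0,.059),SC(200,327)),(d,(0,0,.139),DC(79,113)),(d,(0,0,.059),DC(80,189))]
f=lambda v:np.concatenate([proj(p,[v[0],v[1],X[2]])-u for p,X,u in obs])
q=least_squares(f,[.58,.33]);print('pins',q.x,np.round(q.fun,1))
cs,sn=np.cos(c[2]),np.sin(c[2]);print('pin in cutter',np.array([[cs,sn],[-sn,cs]])@(q.x-c[:2]))
# door: frame corners & tab
obs=[(s,(.025,0,.14),SD(550,103)+[-80*0,0]),]
SDm=lambda x,y: SD(x-390,y)
DDm=lambda x,y: dd(x-390,y)
obs=[(s,(.025,0,.14),SDm(553,103)),(s,(.14,0,.14),SDm(691,163)),(s,(.0,0,.111),SDm(516,118)),(s,(0,0,.031),SDm(506,210)),(s,(.072,0,.158),SDm(610,98)),
(d,(.025,0,.14),DDm(655,108)),(d,(.14,0,.14),DDm(449,150)),(d,(0,0,.111),DDm(697,134)),(d,(0,0,.031),DDm(697,226)),(d,(.072,0,.158),DDm(569,102))]
v,r=fit(obs,[.58,-.08,np.pi,0.01]);print('door',v,np.degrees(v[2]));print(r.tolist())
R=np.array([[np.cos(v[2]),-np.sin(v[2])],[np.sin(v[2]),np.cos(v[2])]]);print('tab',v[:2]+R@[.072,0],v[3]+.162)
E
python3 fit.py
```

```text
cutter [0.6722691  0.25215976] 12.12854678547379
[[-1.8, -0.5], [-1.4, -1.1], [-0.9, 0.5], [0.2, -0.1], [0.8, -0.9], [-0.1, -0.7], [0.8, -0.2], [1.7, -2.0], [0.1, -2.0], [-1.1, 2.5], [1.2, 1.1], [1.0, 1.1], [1.6, 1.1], [-1.0, 0.4], [-0.8, 0.2]]
pins [0.56311134 0.31350934] [ 0.2  0.8  0.4 -0.   0.5  0.2  0.2 -0.5]
pin in cutter [-0.09383132  0.08291484]
door [ 0.57448779 -0.07578412  3.34810546  0.01071637] 191.83231216078457
[[-0.8, -1.2], [0.6, 0.7], [-0.3, -0.2], [-0.8, -0.7], [0.1, 1.0], [0.1, 0.0], [-1.4, 0.1], [0.5, 0.3], [0.1, -0.2], [-0.1, 0.0]]
tab [ 0.50401766 -0.09054758] 0.17271636507725338
```

```bash
cat >> h.py <<'E'
def rot(o=None):
    o=o or bot.get_obs(); return Ro.from_euler('xyz',o['tcp_rot'],degrees=True).as_matrix()
def down(yaw_z):
    a=np.radians(yaw_z); z=np.array([np.cos(a),np.sin(a),0]); x=np.array([0,0,-1.]); return np.stack([x,np.cross(z,x),z],1)
def row(pos,yaw_z):
    o=bot.get_obs(); R=rot(o); p=np.array(o['ee_pos'])
    rv=Ro.from_matrix(R.T@down(yaw_z)).as_rotvec(degrees=True); sh=R.T@(np.array(pos)-p)
    print('row',np.round(rv,2).tolist(),np.round(sh,4).tolist())
def st():
    o=bot.get_obs(); print({k:np.round(o[k],4).tolist() for k in('time','q','ee_pos','tcp_rot','wrist_force','torque','opening')})
    R=rot(o); print('zdir',np.degrees(np.arctan2(R[1,2],R[0,2])),'tilt',np.degrees(np.arccos(-R[2,0])))
E
python3 -c "
from h import *
st();print(rot().round(3))
row([.504,-.0905,.25],191.9);row([.504,-.0905,.25],11.9)"
```

```text
{'time': 2.0, 'q': [-64.5152, 4.9801, 10.0795, 95.1002, 0.0022, 89.9996], 'ee_pos': [0.2367, -0.4965, 0.2503], 'tcp_rot': [-159.8345, 89.9977, 45.6506], 'wrist_force': [-0.9714, -0.1172, -0.5864], 'torque': [0.0563, -0.0454, 0.0018], 'opening': 0.0855}
zdir -154.51483427776765 tilt 0.0023359853895871846
[[ 0.     0.43  -0.903]
 [ 0.    -0.903 -0.43 ]
 [-1.    -0.    -0.   ]]
row [13.59, -0.0, 0.0] [0.0003, -0.2514, -0.416]
row [-166.41, -0.0, -0.0] [0.0003, -0.2514, -0.416]
```

```bash
python3 -m handwheel '[[13.6,0,0,0,-0.251,-0.416,-0.3],[13.6,0,0,0,-0.251,-0.416,-0.3],[13.6,0,0,0,-0.251,-0.416,-0.3],[13.6,0,0,0,-0.251,-0.416,-0.3],[13.6,0,0,0,-0.251,-0.416,-0.3],[13.6,0,0,0,-0.251,-0.416,-0.3],[13.6,0,0,0,-0.251,-0.416,-0.3],[13.6,0,0,0,-0.251,-0.416,-0.3],[13.6,0,0,0,-0.251,-0.416,-0.3],[13.6,0,0,0,-0.251,-0.416,-0.3],[13.6,0,0,0,-0.251,-0.416,-0.3]]' 40; python3 -c "
from h import *
st();p=bot.camera('wrist');save(p,'w1')"
```

```text
time: 3.38
ee_pos: [0.5037, -0.0918, 0.2504]
tcp_rot: [113.7, 90.0, -54.5]
wrist_force: [0.5, -0.5, 0.5]
opening: 0.055
{'time': 3.375, 'q': [-10.3273, -0.2432, 4.698, 94.9315, -0.0094, 157.8678], 'ee_pos': [0.5037, -0.0918, 0.2504], 'tcp_rot': [113.6644, 89.9865, -54.5307], 'wrist_force': [0.5169, -0.5111, 0.5175], 'torque': [-0.0227, -0.013, -0.0389], 'opening': 0.055}
zdir -168.1951260333566 tilt 0.013542753933976968
```

View pics/w1.png

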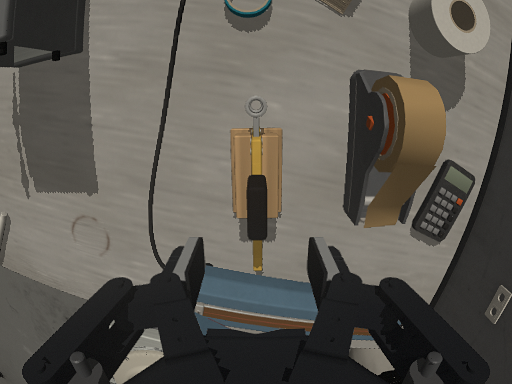

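Wrist picture: knuckle ring at (256,106), tab at (257,207), slot stand around the panel, all aligned. At the pins, joint 6 would pass its range with this orientation, so I'll use the half-turned grasp. First I'll view the knuckle and then the pins with the wrist camera in the same relative pose, so calibration errors cancel.

```bash
python3 -m handwheel '[[-10.6,0,0,0,-0.001,-0.03,-0.3],[-21.2,0,0,0,-0.001,-0.06,-0.3],[-31.8,0,0,0,-0.001,-0.09,-0.3],[-42.4,0,0,0,-0.001,-0.12,-0.3],[-53,0,0,0,-0.001,-0.15,-0.3],[-63.6,0,0,0,-0.001,-0.15,-0.3],[-74.2,0,0,0,-0.001,-0.15,-0.3],[-84.8,0,0,0,-0.001,-0.15,-0.3],[-95.4,0,0,0,-0.001,-0.15,-0.3],[-106,0,0,0,-0.001,-0.15,-0.3],[-116.6,0,0,0,-0.001,-0.15,-0.3],[-127.2,0,0,0,-0.001,-0.15,-0.3],[-137.8,0,0,0,-0.001,-0.15,-0.3],[-148.4,0,0,0,-0.001,-0.15,-0.3],[-159,0,0,0,-0.001,-0.15,-0.3],[-169.6,0,0,0,-0.001,-0.15,-0.3],[-179.8,0,0,0,-0.001,-0.15,-0.3],[-179.8,0,0,0,-0.001,-0.15,-0.3],[-179.8,0,0,0,-0.001,-0.15,-0.3]]'; python3 -c "
from h import *
st();p=bot.camera('wrist');save(p,'w2');crop(p,'w2c',200,50,110,120,6)"
```

```text
time: 5.8
ee_pos: [0.6506, -0.0597, 0.2504]
tcp_rot: [-24.3, 90.0, -12.9]
wrist_force: [-0.6, -1.3, 0.1]
opening: 0.0556
{'time': 5.8, 'q': [-5.2414, 20.0726, 27.8666, 97.7859, -0.0011, -16.6478], 'ee_pos': [0.6506, -0.0597, 0.2504], 'tcp_rot': [-24.2704, 89.9919, -12.8641], 'wrist_force': [-0.5839, -1.2531, 0.1015], 'torque': [-0.0101, -0.0395, 0.0402], 'opening': 0.0556}
zdir 11.406325523023083 tilt 0.008115358833980908
```

View pics/w2.png

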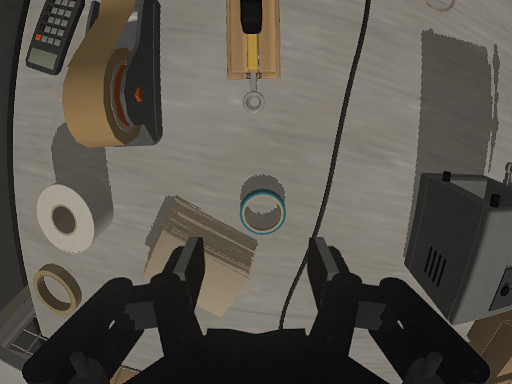

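Knuckle ring at (253.5,101.5). Moving by the same relative offset over the pins.

```bash
python3 -m handwheel '[[0,0,0,0,0.05,0.0658,-0.3],[0,0,0,0,0.11,0.0658,-0.3],[0,0,0,0,0.17,0.0658,-0.3],[0,0,0,0,0.23,0.0658,-0.3],[0,0,0,0,0.29,0.0658,-0.3],[0,0,0,0,0.34,0.0658,-0.3],[0,0,0,0,0.3838,0.0658,-0.3],[0,0,0,0,0.3838,0.0658,-0.3],[0,0,0,0,0.3838,0.0658,-0.3],[0,0,0,0,0.3838,0.0658,-0.3]]'; python3 -c "
from h import *
st();p=bot.camera('wrist');save(p,'w3');crop(p,'w3c',200,50,110,120,6)
a=cv2.imread('pics/w2c.png');b=cv2.imread('pics/w3c.png');cv2.imwrite('pics/w23.png',cv2.resize(np.hstack([a,b]),(770,420)))
a=cv2.imread('pics/w2.png');b=cv2.imread('pics/w3.png')
f=lambda a:cv2.resize(a[75:130,225:280],None,fx=7,fy=7,interpolation=cv2.INTER_CUBIC)
cv2.imwrite('pics/w23.png',np.hstack([f(a),f(b)]))"
```

```text
time: 7.1
ee_pos: [0.6379, 0.3288, 0.2505]
tcp_rot: [-27.8, 90.0, -16.2]
wrist_force: [0.9, -0.2, 0.2]
opening: 0.0555
{'time': 7.1, 'q': [27.2725, 31.115, 42.8826, 101.7572, -0.0098, 15.7105], 'ee_pos': [0.6379, 0.3288, 0.2505], 'tcp_rot': [-27.7662, 89.9858, -16.2042], 'wrist_force': [0.8503, -0.2201, 0.2165], 'torque': [0.0079, -0.0429, -0.0146], 'opening': 0.0555}
zdir 11.562070042251051 tilt 0.014240912388400279
```

View pics/w23.png

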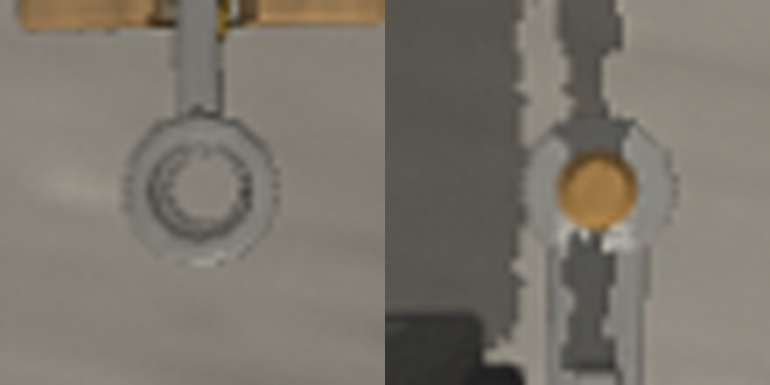

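View pics/w3.png

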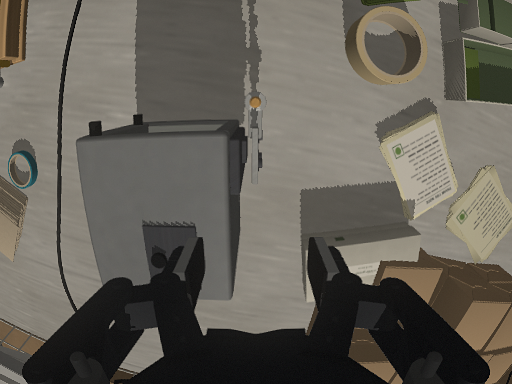

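```bash
cat >> h.py <<'E'
def fish(p,uv,tcp,R,z):
    a=(uv[0]-p['cx'])/p['fx'];b=(uv[1]-p['cy'])/p['fy'];r=np.hypot(a,b);k=np.sin(r)/r if r>0 else 1
    T=np.array(p['tool_from_camera']);d=R@T[:3,:3]@np.array([a*k,b*k,np.cos(r)]);o=np.array(tcp)+R@T[:3,3]
    return o+d*(z-o[2])/d[2]
E
python3 - <<'E'
from h import *
p=bot.camera('wrist')
E=lambda e:Ro.from_euler('xyz',e,degrees=True).as_matrix()
t2,R2=[.6506,-.0597,.2504],E([-24.2704,89.9919,-12.8641]);t3,R3=[.6379,.3288,.2505],E([-27.7662,89.9858,-16.2042])
k=fish(p,[253.1,101.7],t2,R2,.132);q=fish(p,[255.0,101.9],t3,R3,.148)
print('kn',k,'pin',q,q-k)
# door direction: tab from w1 and w2
t1,R1=[.5037,-.0918,.2504],E([113.6644,89.9865,-54.5307])
print('w1 knuckle',fish(p,[255.6,105.8],t1,R1,.132),'tab',fish(p,[257,181],t1,R1,.186),fish(p,[257.5,240],t1,R1,.186))
# pin arm: disc -> leaf direction
print('arm',fish(p,[255,101.9],t3,R3,.13),fish(p,[254,160],t3,R3,.13))
print('buf upper',fish(p,[95,128],t3,R3,.148),'edge top front',fish(p,[78,139],t3,R3,.16),fish(p,[240,122],t3,R3,.16))
E
python3 - <<'E'
import cv2
cv2.imwrite('pics/w1z.png',cv2.resize(cv2.imread('pics/w1.png')[90:290,220:295],None,fx=3,fy=3,interpolation=cv2.INTER_CUBIC))
cv2.imwrite('pics/w3z.png',cv2.resize(cv2.imread('pics/w3.png')[90:310,65:275],None,fx=2.7,fy=2.7,interpolation=cv2.INTER_CUBIC))
E
```

```text
kn [ 0.57642472 -0.07672394  0.132     ] pin [0.56359418 0.31311581 0.148     ] [-0.01283053  0.38983975  0.016     ]
w1 knuckle [ 0.57493947 -0.07691973  0.132     ] tab [ 0.5284097  -0.08756181  0.186     ] [ 0.48657818 -0.09672253  0.186     ]
arm [0.56364597 0.31308504 0.13      ] [0.61098872 0.32189219 0.13      ]
buf upper [0.60448301 0.18530602 0.148     ] edge top front [0.61338928 0.17616855 0.16      ] [0.57979551 0.30554123 0.16      ]
```

View pics/w1z.png

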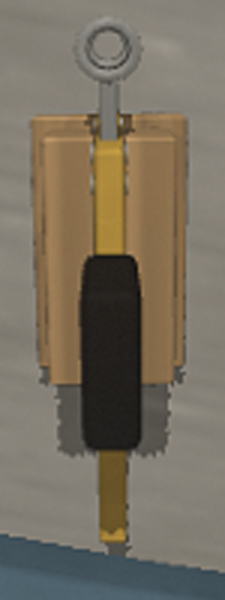

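View pics/w3z.png

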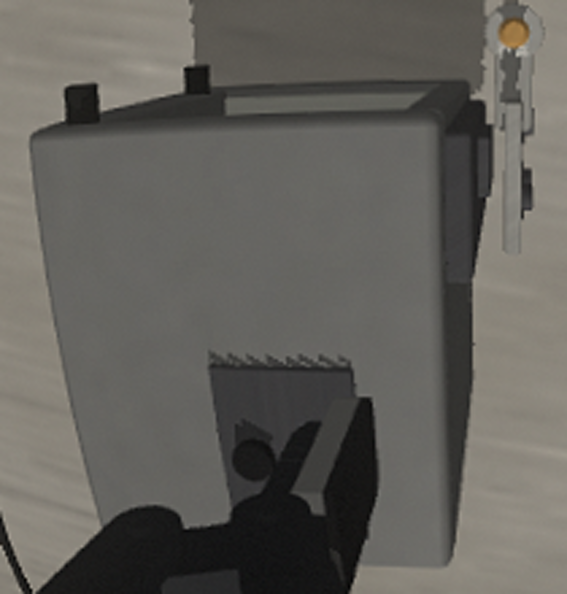

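Wrist views agree: knuckle axis (0.576,-0.077), pin axis (0.5636,0.3131), and the displacement needed is about (-0.0128,+0.3898). This matches the fixed-camera fit (0.563,0.3135). On to the grasp.

```bash
python3 -c "
from h import *
row([.5055,-.092,.25],12.2);row([.5055,-.092,.175],12.2)"
```

```text
row [-0.63, 0.01, -0.0] [0.0005, -0.3858, -0.2142]
row [-0.63, 0.01, -0.0] [0.0755, -0.3858, -0.2142]
```

```bash
python3 -m handwheel '[[-0.6,0,0,0,-0.05,-0.03,-0.3],[-0.6,0,0,0,-0.1,-0.06,-0.3],[-0.6,0,0,0,-0.15,-0.09,-0.3],[-0.6,0,0,0,-0.2,-0.115,-0.3],[-0.6,0,0,0,-0.25,-0.14,-0.3],[-0.6,0,0,0,-0.3,-0.17,-0.3],[-0.6,0,0,0,-0.345,-0.195,-0.3],[-0.6,0,0,0,-0.3858,-0.2142,-0.3],[-0.6,0,0,0,-0.3858,-0.2142,-0.3],[-0.6,0,0,0,-0.3858,-0.2142,-0.3]]' 60; python3 -c "
from h import *
st();p=bot.camera('wrist');save(p,'w4');row([.5055,-.092,.175],12.2)"
```

```text
time: 8.45
ee_pos: [0.5057, -0.0913, 0.2505]
tcp_rot: [5.4, 90.0, 17.6]
wrist_force: [0.3, 0.1, -0.0]
opening: 0.0555
{'time': 8.45, 'q': [-10.2452, -0.0048, 4.9412, 94.9206, 0.0134, -22.4421], 'ee_pos': [0.5057, -0.0913, 0.2505], 'tcp_rot': [5.4124, 89.9713, 17.6093], 'wrist_force': [0.3276, 0.1122, -0.0246], 'torque': [0.0035, -0.0192, 0.0031], 'opening': 0.0555}
zdir 12.19691591968292 tilt 0.028661596928190185
row [0.07, 0.02, -0.01] [0.0754, -0.0011, -0.0007]
```

View pics/w4.png

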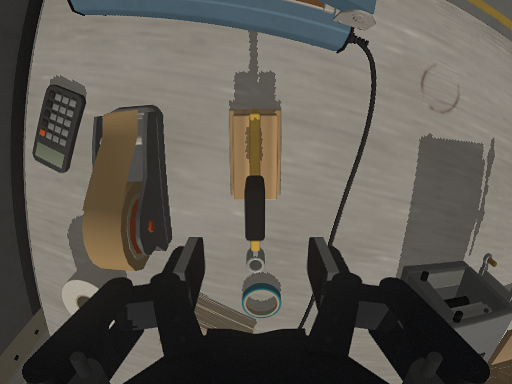

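Tab at (255,207) sits centred between the fingers, aligned. Lowering.

```bash
python3 -m handwheel '[[0,0,0,0.025,-0.0008,-0.0007,-0.3],[0,0,0,0.05,-0.0008,-0.0007,-0.3],[0,0,0,0.07,-0.0008,-0.0007,-0.3],[0,0,0,0.0755,-0.0008,-0.0007,-0.3],[0,0,0,0.0755,-0.0008,-0.0007,0],[0,0,0,0.0755,-0.0008,-0.0007,0.4],[0,0,0,0.0755,-0.0008,-0.0007,0.55],[0,0,0,0.0755,-0.0008,-0.0007,0.65],[0,0,0,0.0755,-0.0008,-0.0007,0.75],[0,0,0,0.0755,-0.0008,-0.0007,1],[0,0,0,0.0755,-0.0008,-0.0007,1],[0,0,0,0.0755,-0.0008,-0.0007,1]]' 60; python3 -c "
from h import *
st();p=bot.camera('scene');crop(p,'s5',290,110,110,100,6)"
```

```text
time: 10.0
ee_pos: [0.5056, -0.092, 0.1753]
tcp_rot: [-21.2, 89.9, -8.9]
wrist_force: [1.4, 0.3, 5.4]
opening: 0.0133
{'time': 10.0, 'q': [-10.3176, -0.8944, -4.2643, 86.5675, 0.0015, -22.6008], 'ee_pos': [0.5056, -0.092, 0.1753], 'tcp_rot': [-21.1864, 89.9374, -8.9031], 'wrist_force': [1.3743, 0.2767, 5.4463], 'torque': [-0.0611, -0.1391, 0.064], 'opening': 0.0133}
zdir 12.283306388769086 tilt 0.06258824303493844
```

View pics/s5.png

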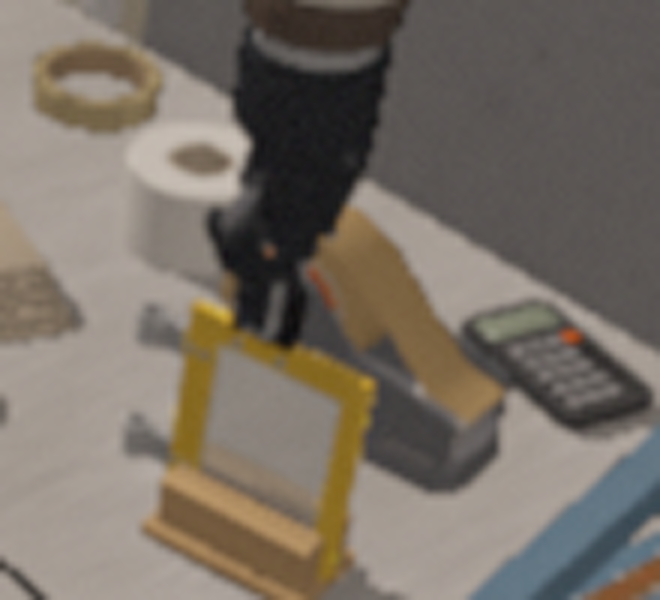

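```bash
python3 -m handwheel '[[0,0,0,-0.01,0,0,1],[0,0,0,-0.02,0,0,1],[0,0,0,-0.032,0,0,1],[0,0,0,-0.045,0,0,1],[0,0,0,-0.055,0,0,1],[0,0,0,-0.055,0,0,1],[0,0,0,-0.055,0,0,1]]' 60; python3 -c "
from h import *
st();row([.4440,.2873,.2303],12.2)
s=bot.camera('scene');d=bot.camera('side');crop(s,'a',285,110,85,85,5);crop(d,'b',170,200,90,90,5)
a=cv2.imread('pics/a.png');b=cv2.imread('pics/b.png');cv2.imwrite('pics/l1.png',np.hstack([cv2.resize(x,(390,390)) for x in(a,b)]))"
```

```text
time: 10.92
ee_pos: [0.5053, -0.092, 0.2294]
tcp_rot: [156.0, 90.0, 168.3]
wrist_force: [-0.4, 0.2, -4.0]
opening: 0.0128
{'time': 10.925, 'q': [-10.3159, -0.3922, 2.2122, 92.6316, 0.0007, -22.6019], 'ee_pos': [0.5053, -0.092, 0.2294], 'tcp_rot': [155.9818, 89.9727, 168.2678], 'wrist_force': [-0.356, 0.1541, -4.0319], 'torque': [-0.0423, 0.0385, -0.0273], 'opening': 0.0128}
zdir 12.2860050674993 tilt 0.02726805483224808
row [0.09, -0.02, -0.01] [-0.0008, 0.3836, 0.0209]
```

View pics/l1.png

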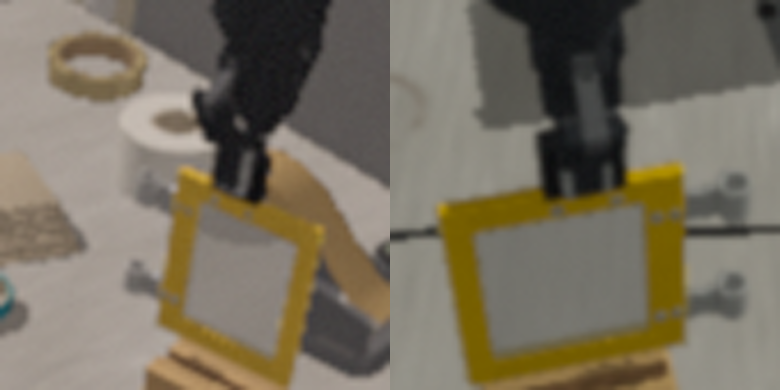

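The door hangs upright, clear of the stand, weighing about 4 N. Moving to in front of the pins.

```bash
python3 -m handwheel '[[0,0,0,0,0.02,0.001,1],[0,0,0,0,0.05,0.003,1],[0,0,0,0,0.085,0.005,1],[0,0,0,0,0.12,0.007,1],[0,0,0,0,0.155,0.009,1],[0,0,0,0,0.19,0.011,1],[0,0,0,0,0.225,0.013,1],[0,0,0,0,0.26,0.015,1],[0,0,0,0,0.295,0.017,1],[0,0,0,0,0.33,0.019,1],[0,0,0,0,0.355,0.02,1],[0,0,0,0,0.373,0.0209,1],[0,0,0,0,0.3836,0.0209,1],[0,0,0,0,0.3836,0.0209,1],[0,0,0,0,0.3836,0.0209,1]]' 60; python3 -c "
from h import *
st();row([.4928,.2978,.2253],12.2)
s=bot.camera('scene');d=bot.camera('side');crop(s,'a',195,150,85,85,5);crop(d,'b',170,100,110,110,5)
a=cv2.imread('pics/a.png');b=cv2.imread('pics/b.png');cv2.imwrite('pics/l2.png',np.hstack([cv2.resize(x,(390,390)) for x in(a,b)]))"
```

```text
time: 12.9
ee_pos: [0.4442, 0.2867, 0.2298]
tcp_rot: [-90.5, 90.0, -78.2]
wrist_force: [0.4, 0.2, -4.1]
opening: 0.0131
{'time': 12.9, 'q': [32.845, 1.665, 4.3348, 92.6751, -0.0136, 20.593], 'ee_pos': [0.4442, 0.2867, 0.2298], 'tcp_rot': [-90.4681, 89.9854, -78.216], 'wrist_force': [0.4388, 0.1579, -4.0944], 'torque': [0.0387, 0.0251, -0.0478], 'opening': 0.0131}
zdir 12.25207192647866 tilt 0.014601235315225699
row [0.05, -0.0, 0.01] [0.0045, 0.0005, 0.0498]
```

View pics/l2.png

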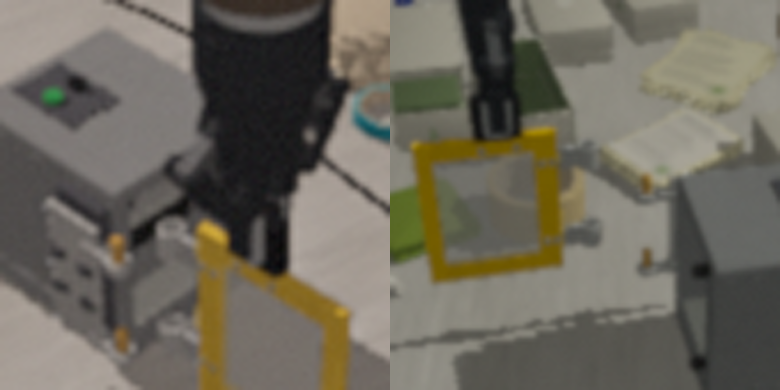

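Both knuckles are in front of the pins at the right heights. Advancing.

```bash
python3 -m handwheel '[[0,0,0,0.0045,0.0005,0.01,1],[0,0,0,0.0045,0.0005,0.02,1],[0,0,0,0.0045,0.0005,0.03,1],[0,0,0,0.0045,0.0005,0.04,1],[0,0,0,0.0045,0.0005,0.046,1],[0,0,0,0.0045,0.0005,0.0498,1],[0,0,0,0.0045,0.0005,0.0498,1],[0,0,0,0.0045,0.0005,0.0498,1]]' 60; python3 -c "
from h import *
st();row([.4928,.2978,.2143],12.2)
s=bot.camera('scene');d=bot.camera('side');crop(s,'a',195,170,60,60,5);crop(d,'b',210,120,60,60,5);save(d,'d6')
a=cv2.imread('pics/a.png');b=cv2.imread('pics/b.png');cv2.imwrite('pics/l3.png',np.hstack([cv2.resize(x,(390,390)) for x in(a,b)]))"
```

```text
time: 14.0
ee_pos: [0.4925, 0.2984, 0.2254]
tcp_rot: [152.5, 90.0, 164.8]
wrist_force: [-0.5, -0.5, -3.9]
opening: 0.0129
{'time': 14.0, 'q': [31.2073, 8.1035, 10.7206, 92.6209, 0.0039, 18.9156], 'ee_pos': [0.4925, 0.2984, 0.2254], 'tcp_rot': [152.5471, 89.9946, 164.8388], 'wrist_force': [-0.4953, -0.4977, -3.9215], 'torque': [-0.0523, -0.0195, 0.0177], 'opening': 0.0129}
zdir 12.291705539966065 tilt 0.005417595429700704
row [0.09, -0.0, -0.0] [0.0111, -0.0006, 0.0002]
```

View pics/l3.png

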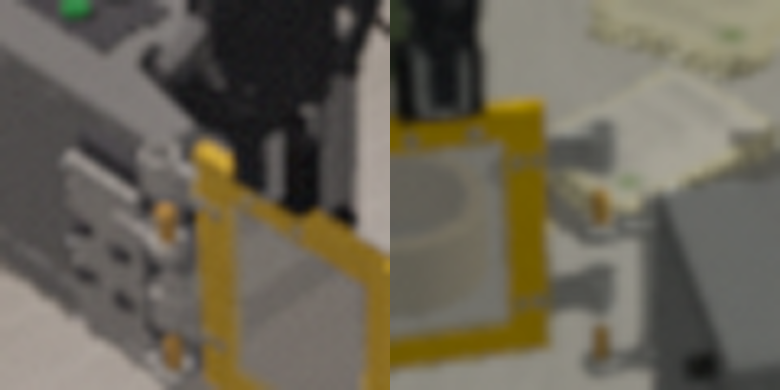

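Knuckles sit above their pins in both views (pin columns ~163/170 and ~600). Lowering cautiously to the tips.

```bash
python3 -m handwheel '[[0,0,0,0.004,-0.0006,0.0002,1],[0,0,0,0.008,-0.0006,0.0002,1],[0,0,0,0.011,-0.0006,0.0002,1],[0,0,0,0.0125,-0.0006,0.0002,1],[0,0,0,0.0135,-0.0006,0.0002,1],[0,0,0,0.014,-0.0006,0.0002,1],[0,0,0,0.014,-0.0006,0.0002,1]]' 60; python3 -c "
from h import *
st();s=bot.camera('scene');d=bot.camera('side');crop(s,'a',195,170,60,60,5);crop(d,'b',210,120,60,60,5)
a=cv2.imread('pics/a.png');b=cv2.imread('pics/b.png');cv2.imwrite('pics/l4.png',np.hstack([cv2.resize(x,(390,390)) for x in(a,b)]))"
```

```text
time: 14.98
ee_pos: [0.493, 0.2979, 0.2113]
tcp_rot: [11.5, 90.0, 23.8]
wrist_force: [-0.2, -0.1, -4.3]
opening: 0.0134
{'time': 14.975, 'q': [31.1395, 7.9239, 8.9662, 91.0361, -0.0008, 18.851], 'ee_pos': [0.493, 0.2979, 0.2113], 'tcp_rot': [11.4704, 89.9937, 23.7589], 'wrist_force': [-0.1988, -0.0907, -4.335], 'torque': [0.0023, 0.0056, -0.0059], 'opening': 0.0134}
zdir 12.288492365090669 tilt 0.006301371010117959
```

View pics/l4.png

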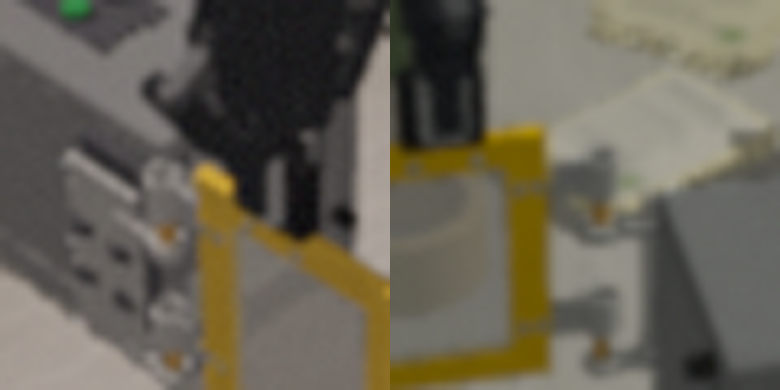

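No contact force 2 mm below tip height, so the pins have entered the bores. Continuing gently.

```bash
python3 -m handwheel '[[0,0,0,0.001,0,0,1],[0,0,0,0.002,0,0,1],[0,0,0,0.003,0,0,1],[0,0,0,0.003,0,0,1]]' 60;python3 -m handwheel '[[0,0,0,0.001,0,0,1],[0,0,0,0.002,0,0,1],[0,0,0,0.003,0,0,1],[0,0,0,0.004,0,0,1],[0,0,0,0.004,0,0,1]]' 60
```

```text
time: 15.58
ee_pos: [0.493, 0.2978, 0.2081]
tcp_rot: [-154.4, 90.0, -142.1]
wrist_force: [-0.5, -0.9, -4.2]
opening: 0.013
time: 16.2
ee_pos: [0.493, 0.2978, 0.2042]
tcp_rot: [-164.4, 90.0, -152.1]
wrist_force: [0.2, 0.1, -3.8]
opening: 0.0129
```

```bash
python3 -m handwheel '[[0,0,0,0.0015,0,0,1],[0,0,0,0.003,0,0,1],[0,0,0,0.0045,0,0,1],[0,0,0,0.006,0,0,1],[0,0,0,0.0075,0,0,1],[0,0,0,0.0075,0,0,1]]' 60;python3 -m handwheel '[[0,0,0,0.0005,0,0,1],[0,0,0,0.001,0,0,1],[0,0,0,0.001,0,0,1]]' 60; python3 -m handwheel '[[0,0,0,0.0005,0,0,1],[0,0,0,0.0007,0,0,1],[0,0,0,0.0007,0,0,1]]' 60; python3 -c "
from h import *
st();s=bot.camera('scene');d=bot.camera('side');crop(s,'a',195,170,60,60,5);crop(d,'b',210,120,60,60,5)
a=cv2.imread('pics/a.png');b=cv2.imread('pics/b.png');cv2.imwrite('pics/l5.png',np.hstack([cv2.resize(x,(390,390)) for x in(a,b)]))"
```

```text
time: 16.95
ee_pos: [0.4929, 0.2978, 0.1966]
tcp_rot: [-164.8, 90.0, -152.5]
wrist_force: [0.1, -0.3, -2.9]
opening: 0.0131
time: 17.32
ee_pos: [0.493, 0.2978, 0.1958]
tcp_rot: [-160.0, 90.0, -147.8]
wrist_force: [-0.4, 0.1, -4.3]
opening: 0.0127
time: 17.7
ee_pos: [0.493, 0.2978, 0.1953]
tcp_rot: [25.7, 90.0, 38.0]
wrist_force: [-0.2, 0.2, -2.2]
opening: 0.013
{'time': 17.7, 'q': [31.1365, 7.751, 7.0027, 89.2378, 0.0017, 18.8521], 'ee_pos': [0.493, 0.2978, 0.1953], 'tcp_rot': [25.7337, 89.9861, 38.0181], 'wrist_force': [-0.1851, 0.1597, -2.169], 'torque': [-0.0409, 0.136, 0.009], 'opening': 0.013}
zdir 12.28444892821769 tilt 0.013947583074261211
```

View pics/l5.png

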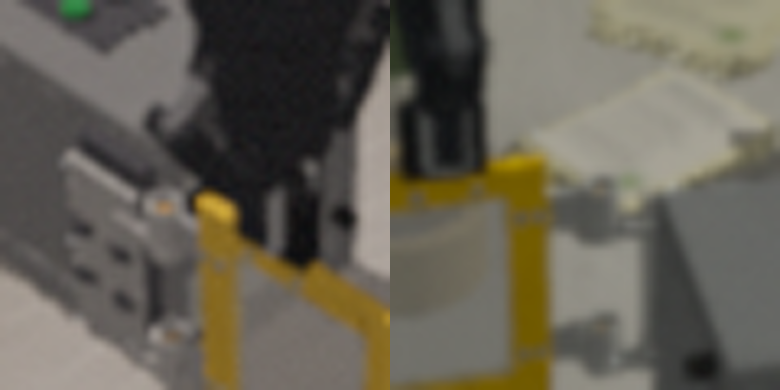

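Wrist load halves at TCP z 0.1953, so the knuckles are meeting the shoulders. The pictures show both pin tips inside the knuckle bores. I'll settle 0.5 mm more with a light grip, then swing on the measured 72.3 mm radius.

```bash
python3 -m handwheel '[[0,0,0,0.0004,0,0,1],[0,0,0,0.0004,0,0,1]]' 30; python3 -m handwheel '[[-5,0,0,0,-0.0063,0.0003,1],[-10,0,0,0,-0.0126,0.0011,1],[-15,0,0,0,-0.0187,0.0025,1],[-20,0,0,0,-0.0247,0.0044,1],[-20,0,0,0,-0.0247,0.0044,1],[-20,0,0,0,-0.0247,0.0044,1]]' 30; python3 -c "
from h import *
st()"
```

```text
time: 18.05
ee_pos: [0.4929, 0.2978, 0.1951]
tcp_rot: [20.1, 90.0, 32.4]
wrist_force: [-2.8, -1.2, 2.7]
opening: 0.0133
time: 18.8
ee_pos: [0.5027, 0.2749, 0.195]
tcp_rot: [2.7, 89.9, 34.9]
wrist_force: [-1.0, 0.1, 2.6]
opening: 0.0131
{'time': 18.8, 'q': [28.6702, 7.2926, 6.4647, 89.1205, 0.0056, -3.5098], 'ee_pos': [0.5027, 0.2749, 0.195], 'tcp_rot': [2.7182, 89.9482, 34.8982], 'wrist_force': [-1.0169, 0.1125, 2.6488], 'torque': [0.281, -0.0481, 0.102], 'opening': 0.0131}
zdir 32.18001704324065 tilt 0.051839978127671556
```

```bash
python3 -m handwheel '[[-5,0,0,0,-0.0063,0.0003,1],[-10,0,0,0,-0.0126,0.0011,1],[-15,0,0,0,-0.0187,0.0025,1],[-20,0,0,0,-0.0247,0.0044,1],[-25,0,0,0,-0.0306,0.0068,1],[-30,0,0,0,-0.0362,0.0097,1],[-35,0,0,0,-0.0415,0.0131,1],[-40,0,0,0,-0.0465,0.0169,1],[-45,0,0,0,-0.0511,0.0212,1],[-50,0,0,0,-0.0554,0.0258,1],[-55,0,0,0,-0.0592,0.0308,1],[-60,0,0,0,-0.0626,0.0362,1],[-64,0,0,0,-0.065,0.0406,1],[-64,0,0,0,-0.065,0.0406,1],[-64,0,0,0,-0.065,0.0406,1]]' 30; python3 -c "
from h import *
st();s=bot.camera('scene');d=bot.camera('side');crop(s,'a',190,150,80,80,5);crop(d,'b',210,110,90,90,5)
a=cv2.imread('pics/a.png');b=cv2.imread('pics/b.png');cv2.imwrite('pics/l6.png',np.hstack([cv2.resize(x,(390,390)) for x in(a,b)]))"
```

```text
time: 20.68
ee_pos: [0.5715, 0.2415, 0.1949]
tcp_rot: [-61.2, 90.0, 35.0]
wrist_force: [-1.4, -0.0, 3.1]
opening: 0.0131
{'time': 20.675, 'q': [22.9052, 13.9973, 14.1569, 90.1369, 0.0048, -73.2606], 'ee_pos': [0.5715, 0.2415, 0.1949], 'tcp_rot': [-61.2044, 89.9768, 34.9614], 'wrist_force': [-1.3748, -0.0426, 3.1374], 'torque': [0.4196, 0.2038, 0.0056], 'opening': 0.0131}
zdir 96.16580657406642 tilt 0.023173735139600627
```

View pics/l6.png

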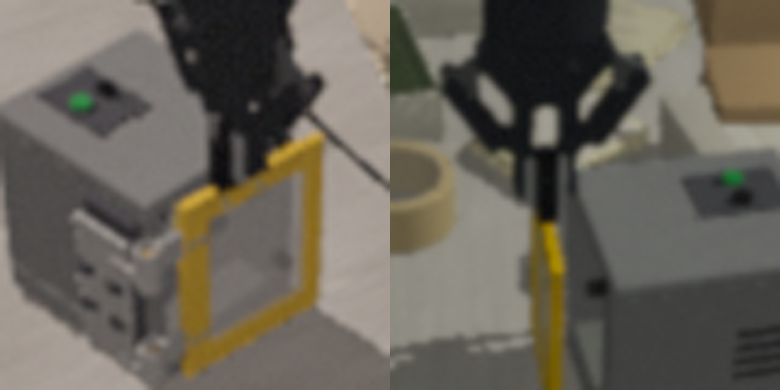

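The door is about 7° from shut, hinged properly. Closing slowly.

```bash
python3 -m handwheel '[[-1,0,0,0,-0.0013,0,1],[-2,0,0,0,-0.0025,0,1],[-3,0,0,0,-0.0038,0.0001,1],[-4,0,0,0,-0.005,0.0002,1],[-4,0,0,0,-0.005,0.0002,1]]'; for i in 1 ; do python3 -m handwheel '[[-1,0,0,0,-0.0013,0,1],[-1,0,0,0,-0.0013,0,1]]'; done; python3 -m handwheel '[[-1,0,0,0,-0.0013,0,1],[-1,0,0,0,-0.0013,0,1]]';python3 -c "
from h import *
st()"
```

```text
time: 21.4
ee_pos: [0.5766, 0.2421, 0.1948]
tcp_rot: [-106.2, 90.0, -5.9]
wrist_force: [-1.5, -0.2, 6.0]
opening: 0.0133
time: 21.65
ee_pos: [0.5779, 0.2423, 0.1948]
tcp_rot: [-130.3, 90.0, -29.0]
wrist_force: [-1.6, -0.7, 5.0]
opening: 0.0133
time: 21.9
ee_pos: [0.5792, 0.2426, 0.1948]
tcp_rot: [-99.3, 90.0, 3.0]
wrist_force: [-1.6, -1.3, 5.3]
opening: 0.0131
{'time': 21.9, 'q': [22.7231, 15.0893, 15.4596, 90.3677, -0.0009, -79.626], 'ee_pos': [0.5792, 0.2426, 0.1948], 'tcp_rot': [-99.3414, 89.9972, 3.0076], 'wrist_force': [-1.6343, -1.2626, 5.2701], 'torque': [0.3909, 0.5602, 0.0312], 'opening': 0.0131}
zdir 102.34900956470274 tilt 0.002806886397159544
```

```bash
python3 -m handwheel '[[-1,0,0,-0.0002,-0.0013,0,1],[-1,0,0,-0.0002,-0.0013,0,1]]'; python3 -c "
from h import *
st();s=bot.camera('scene');d=bot.camera('side');crop(s,'a',220,150,60,60,5);crop(d,'b',220,130,70,70,5)
a=cv2.imread('pics/a.png');b=cv2.imread('pics/b.png');cv2.imwrite('pics/l7.png',np.hstack([cv2.resize(x,(390,390)) for x in(a,b)]))"
```

```text
time: 22.15
ee_pos: [0.5801, 0.2428, 0.1948]
tcp_rot: [86.3, 89.9, -170.3]
wrist_force: [-3.4, -0.9, 6.1]
opening: 0.0132
{'time': 22.15, 'q': [22.707, 15.2833, 15.6955, 90.4669, 0.0127, -80.6347], 'ee_pos': [0.5801, 0.2428, 0.1948], 'tcp_rot': [86.3451, 89.9438, -170.3133], 'wrist_force': [-3.4182, -0.8555, 6.1226], 'torque': [0.3982, 0.9422, -0.2614], 'opening': 0.0132}
zdir 103.34166919925087 tilt 0.05619810539843196
```

View pics/l7.png

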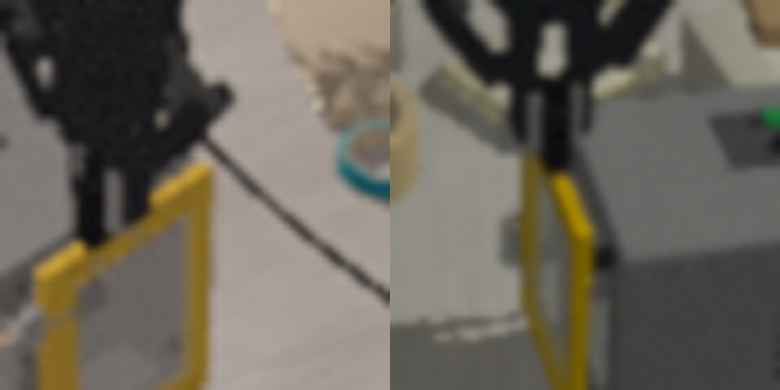

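```bash
python3 -m handwheel '[[-0.7,0,0,-0.0002,-0.0009,0,1],[-0.7,0,0,-0.0002,-0.0009,0,1]]'; python3 -c "
from h import *
st()"
```

```text
time: 22.5
ee_pos: [0.5803, 0.2429, 0.1948]
tcp_rot: [85.9, 89.9, -170.1]
wrist_force: [-8.4, -0.9, 4.6]
opening: 0.0132
{'time': 22.5, 'q': [22.6953, 15.4054, 15.8483, 90.5866, 0.0327, -81.3042], 'ee_pos': [0.5803, 0.2429, 0.1948], 'tcp_rot': [85.8605, 89.8526, -170.1401], 'wrist_force': [-8.4405, -0.9306, 4.5825], 'torque': [0.2037, 1.7638, -0.865], 'opening': 0.0132}
zdir 103.99945297610205 tilt 0.14740714614949812
```

Contact with the buffers shows as 8 N of push-back. Releasing slowly.

```bash
python3 -m handwheel '[[0,0,0,0,0,0,0.65],[0,0,0,0,0,0,0.6],[0,0,0,0,0,0,0.5],[0,0,0,0,0,0,0.4],[0,0,0,0,0,0,0.3],[0,0,0,0,0,0,0.3]]'; python3 -c "
from h import *
st();s=bot.camera('scene');d=bot.camera('side');crop(s,'a',200,150,80,80,5);crop(d,'b',220,130,70,70,5)
a=cv2.imread('pics/a.png');b=cv2.imread('pics/b.png');cv2.imwrite('pics/l8.png',np.hstack([cv2.resize(x,(390,390)) for x in(a,b)]))
p=bot.camera('wrist');save(p,'w8')"
```

```text
time: 23.25
ee_pos: [0.5813, 0.2431, 0.1951]
tcp_rot: [-107.0, 90.0, -3.0]
wrist_force: [0.1, 0.4, 0.6]
opening: 0.0298
{'time': 23.25, 'q': [22.6944, 15.3979, 15.8695, 90.4668, -0.0023, -81.2921], 'ee_pos': [0.5813, 0.2431, 0.1951], 'tcp_rot': [-107.0301, 89.9947, -3.0436], 'wrist_force': [0.0627, 0.4345, 0.6328], 'torque': [0.036, -0.0027, -0.0457], 'opening': 0.0298}
zdir 103.98649934113085 tilt 0.00527371731249868
```

View pics/l8.png

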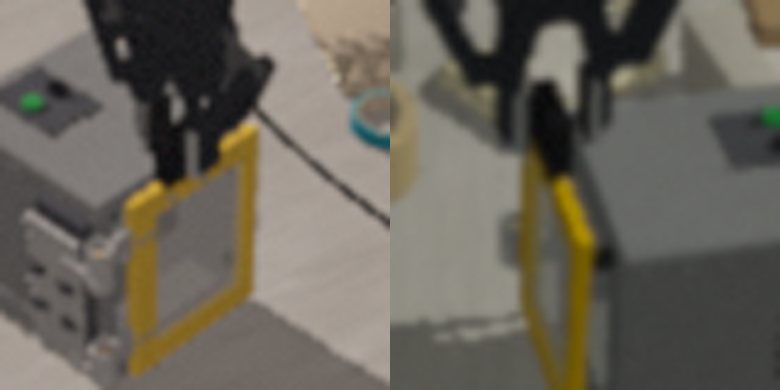

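View pics/w8.png

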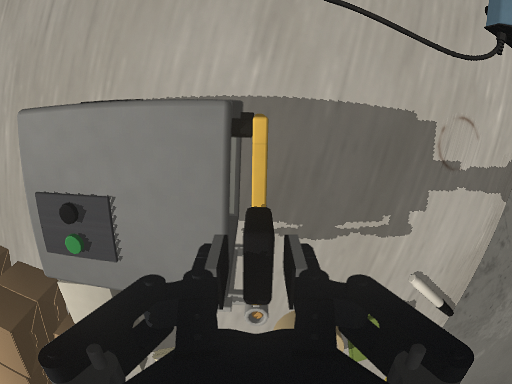

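Wrist view: the buffer (242,125) touches the yellow panel, the pin shows in the knuckle bore (257,316), and the fingers are clear of the tab on both sides. Withdrawing straight up.

```bash
python3 -m handwheel '[[0,0,0,-0.01,0,0,0.3],[0,0,0,-0.025,0,0,0.3],[0,0,0,-0.045,0,0,0.3],[0,0,0,-0.07,0,0,0.3],[0,0,0,-0.1,0,0,0.3],[0,0,0,-0.1,0,0,0.3],[0,0,0,-0.1,0,0,0.3]]'; python3 -c "
from h import *
st();s=bot.camera('scene');d=bot.camera('side');crop(s,'a',200,150,80,80,5);crop(d,'b',220,130,70,70,5)
a=cv2.imread('pics/a.png');b=cv2.imread('pics/b.png');cv2.imwrite('pics/l9.png',np.hstack([cv2.resize(x,(390,390)) for x in(a,b)]))
p=bot.camera('wrist');save(p,'w9');cv2.imwrite('pics/w9z.png',cv2.resize(cv2.imread('pics/w9.png')[80:330,200:330],None,fx=2.3,fy=2.3,interpolation=cv2.INTER_CUBIC))"
```

```text
time: 24.28
ee_pos: [0.5813, 0.2431, 0.2951]
tcp_rot: [-81.3, 90.0, 22.7]
wrist_force: [0.1, 0.6, 0.3]
opening: 0.0299
{'time': 24.275, 'q': [22.6938, 18.163, 30.5178, 102.3383, -0.0, -81.2913], 'ee_pos': [0.5813, 0.2431, 0.2951], 'tcp_rot': [-81.3114, 89.9835, 22.6737], 'wrist_force': [0.137, 0.6126, 0.3171], 'torque': [-0.025, 0.0049, 0.0267], 'opening': 0.0299}
zdir 103.98508371997127 tilt 0.016535701703748833
```

View pics/l9.png

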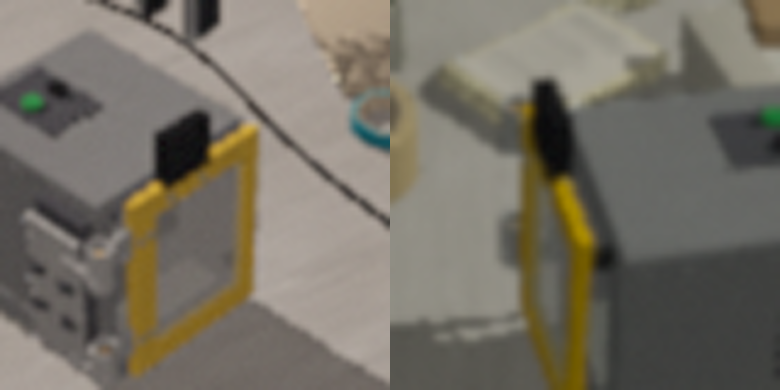

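View pics/w9z.png

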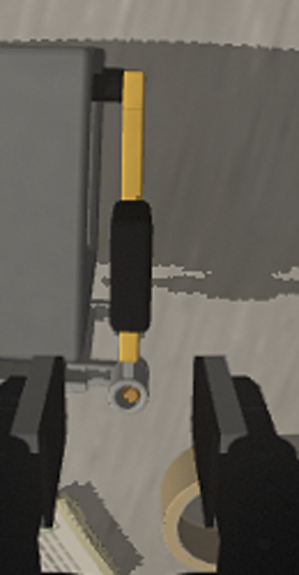

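Arm clear; the door stands shut with its panel on the buffer (wrist crop (105,85)) and the pin in the knuckle (128,395). Handing in.

```bash
python3 -c "
from h import *
s=bot.camera('scene');d=bot.camera('side')
for c,p in(('s',s),('d',d)):
    for n in('tape','teal_roll','door_tab'):
        print(c,n,[(np.round(np.array(a['centre'])*[512,384],1).tolist(),round(a['conf'],2)) for a in bot.tip_of(n,p)[:2]])
h=np.array([.5636,.3131]);a=np.radians(284);u=np.array([np.cos(a),np.sin(a)])
for P in((.025,.17),(.14,.17),(.14,.03)):
    X=[*(h+P[0]*u),P[1]];print(P,proj(s,X).round(1),proj(d,X).round(1))
print(bot.job_done())"
```

```text
s tape [([199.8, 281.0], 0.56)]
s teal_roll [([275.7, 174.5], 0.42)]
s door_tab [([238.8, 179.4], 0.88)]
d tape [([211.1, 159.7], 0.66)]
d teal_roll [([300.6, 278.9], 0.67)]
d door_tab [([246.9, 151.6], 0.91)]
(0.025, 0.17) [225.9 191.5] [244.7 147.9]
(0.14, 0.17) [251.5 173.9] [255.7 171.9]
(0.14, 0.03) [251.  207.6] [254.5 209.3]
the job is handed in; nothing more can be done
None
```

The guard door is hung on both hinge pins, swung shut against the buffers and released. I handed the job in at about 25 s of the 67 s allowed.

- **Lift:** I gripped the black tab, lifted the door out of the stand, and brought it to the pins from the front at about 90° open. The upper knuckle and pin were measured beforehand with the wrist camera in the same relative pose, so calibration errors largely cancelled.
- **Lowering:** There was no contact force until the door's origin was 30 mm above the table, which is its fully-down height. It settled there on a force of a few newtons.
- **Closing:** I swung the door about 92° until the buffers pushed back with about 8 N, then opened the fingers and withdrew straight up.

**Last checks:**
- The pin shows inside the upper knuckle's bore.
- The panel touches the upper buffer in the wrist view. The side view shows no visible gap.
- The door's corner positions worked out for the seated, shut pose match the scene picture to about 1–2 pixels. I did not compare them closely in the side view.
- The tape rolls are where they were, within the 2–3 pixel scatter of the detections.
- The arm was clear, with wrist force near zero.

No check failed. The lower buffer's contact was not seen directly.

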